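Load a bracket under the sprung hold-down of a drilling fixture

TASK

Load the aluminium L-bracket into the drilling fixture for drilling: lay its foot flat in the channel, tip first, and slide it in so that the foot pushes the sprung hold-down arm back and slips beneath it. Push it home against the end stop with a definite but gentle push (about 10 newtons more than the sliding takes; do not ram the stop), then let go so that the arm bears down on the foot, and leave the other things on the bench alone.

Things in the scene. Friction and masses are not known exactly. Their poses are not given: they have to be found in the camera images.
- bracket: loose aluminium L-bracket, about 0.3 kg, foot down on the bench. Foot 160 long x 40 wide x 14 mm thick; an upright leg 12 mm thick, 40 wide, rises at the rear end to 62 mm above the underside. Origin: centre of the foot's underside; +x along the foot from the leg to the free tip (80 mm from the origin); z up. The leg spans x = -80 to -68 mm
- nose (a point): lower edge of the bracket's free tip, middle of its width: bracket frame (80, 0, 0) mm; axes as the bracket
- leg (a point): grip point in the upright leg: bracket frame (-74, 0, 42) mm. The leg can be gripped across its 12 mm thickness or its 40 mm width
- fixture: steel drilling fixture fixed to the bench: base plate 200 x 120 x 10 mm. Origin: centre of the underside; +x along the channel from the open mouth (robot side) to the end stop; z up. Bed (plate top) 10 mm above the bench. On it two rails 10 mm high and 44 mm apart (2 mm clearance either side of the foot) run from x = -45 to +85 mm
- mouth (a point): centre of the channel's mouth on the bed, fixture frame (-75, 0, 10) mm: here the flared guides, 10 mm high, stand about 54 mm apart; they narrow to 44 mm at x = -45 mm. The foot's tip is laid in here and slid along +x
- pin (a point): middle of the cross pin (8 mm diameter, along y) from which the arm hangs: fixture frame (-30, 0, 60) mm. Two posts, x = -42 to -18 mm, 68 mm apart inside, 70 mm high above the bench, carry it. The foot must pass beneath it: it cannot be lowered in from above beyond x = -42 mm
- holddown (a joint): swing of the sprung hold-down arm about the pin, rad: 0 at rest (toe 2 mm over the bed), growing as it is pushed back and up, to 0.9; about 0.25 with its toe on the 14 mm foot. A spring drives it down; it bears on the foot with about 7 to 9 N. Pushed along the channel, the foot's tip lifts the sloping arm by itself at roughly 8 to 15 N; then sliding takes 4 to 9 N
- toe (a point): centre of the arm's toe, a round cross bar 12 mm in diameter and 26 mm wide at the end of the arm, 60 mm from the pin, beyond it towards the stop; at rest at fixture frame x = 13, z = 18 mm
- stop: steel end stop block clamped across the channel, 16 (along the channel) x 42 x 24 mm high, standing on the bed, rigid. Origin: bottom middle of the face that the bracket's tip must touch; axes as the fixture (+x away from the mouth). It is clamped at a different place along the channel each time (face at fixture x = 50 to 68 mm)
- can: bystander: upright red spray can, 56 mm diameter, 150 mm tall; origin centre of underside
- tape: bystander: roll of tape lying flat, 90 mm diameter, 24 mm high; origin centre of underside
- socket: bystander: steel wrench socket standing up, 28 mm diameter, 40 mm tall; origin centre of underside
Not all that is in view belongs to the job. Several things have the shape of the bracket; the one meant has the colours described above.

How it is judged:
On the way, in this order (a step that is already met when the one before it is completed fails the run):
1. the foot has pushed the hold-down arm back and lies beneath its toe, flat in the channel (value of joint holddown above 0.18 rad and contact force between holddown and bracket above 1.5 N and x of nose in the frame of fixture above 0.012 m and z of nose in the frame of fixture below 0.016 m and angle between the x axis of bracket and the x axis of fixture, either way round below 0.12 rad), for 0.1 s.
2. the tip is pushed home against the end stop with more than 4 N (contact force between bracket and stop above 4 N and value of joint holddown above 0.18 rad), for 0.15 s.
At the end, for the whole second after the job is handed in: The bracket lies still and released, flat on the bed (tilt under 0.04 rad, tip within 3 mm of the bed's height) and in line with the channel (within 0.06 rad), its tip within 2.5 mm of the end stop, and the hold-down arm bears on the foot with more than 2 N (joint 0.18 to 0.34 rad) (x of nose in the frame of stop above -0.0025 m and z of nose in the frame of stop below 0.003 m and angle between bracket's own z axis and vertical below 0.04 rad and angle between the x axis of bracket and the x axis of fixture, either way round below 0.06 rad and value of joint holddown between 0.18 and 0.34 rad and contact force between holddown and bracket above 2 N and linear speed of bracket below 0.01 m/s); the robot touches nothing.
It fails at once if the end stop is rammed: the bracket presses on it with more than 30 N (contact force between bracket and stop above 30 N).
It fails at once if a bystander is moved by more than 20 mm (distance of any of can, tape, socket from where it was at the start of the episode above 0.02 m).
It also fails if it takes over 69 s, if anything falls off the work surface, if the arm or the gripper's body presses on something with over 40 N, if the wrist force passes 120 N, or if a joint passes its speed limit or range.

ROBOT

A 7-joint arm with a two-finger parallel gripper is mounted at the origin on the work surface. World frame = base frame: x ahead of the robot, y to its left, z up, the work surface at z = 0. Lengths are in m, angles in rad, forces in N, time in s.
With the tool pointing down it reaches from about 0.425 to 0.875 m from the base axis. Payload 4.7 kg.
Tool frame: the origin (TCP) lies midway between the tips of the shut fingers; the grasp point (between the pads) lies 19 mm behind it; z points along the fingers, y is the direction in which the jaws open and shut (so a half turn about z gives the same grasp; the last joint's range is limited). The gripper opens to 87 mm and grips with 3 to 60 N. Pads are 19 mm wide; open, the fingers measure 117 mm over their backs; the gripper's body (75 mm by 190 mm) begins 51 mm behind the grasp point.
Start: joints at [1.269, 0.321, -0.07, 1.45, 0.023, 1.371, -0.057], TCP at [0.202, -0.618, 0.223] pointing down, gripper open.
Joint ranges: [-2.86, 2.86], [-0.3, 2.09], [-1.38, 1.24], [0.06, 2.45], [-1.56, 4.7], [0.09, 2.05], [-2.69, 2.69]. Speed limits (rad/s): [2.57, 2.57, 3.14, 3.14, 3.14, 3.14, 3.14].

INTERFACE

Orientations are given as a rotation vector (axis times angle).
In Python, from bench import ctrl, optics gives the robot as it stands. The module is installed in compiled form; this text tells all that it offers.
- The arm moves only by the tool step_arm, never from a script. Its argument "deltas" is a list of rows, each a list of 7 numbers: the turn, a rotation vector about the tool's x, y, z in degrees, then the shift along the tool's x, y, z in mm, then the finger opening in mm, from 0 to 87. A call has exactly 8 rows; each row is the pose to reach, as a shift and turn from the pose commanded when the call began, along the tool's axes at that moment; what a row does not reach only later rows make up. A row lasts 1/8 s, in which the tool goes at most 62.5 mm and 10.7 degrees, less where a joint would pass 70% of its speed; a pose out of reach is approached as far as the arm can. A call with a gripper value outside its range is refused whole. The fingers move at their own pace and stop on an object; "newtons" is the grip in N (left out, the last holds). Time passes only in rows, so rows that repeat a pose let the fingers close, or fill a call up. It gives the time, the measured TCP pose, the force and the opening at its end, in the units of the state.
- ctrl.get_state(): the state, without advancing time (a new reading comes with each control period).
- optics.get_image(name): name is "scene" or "top" or "wrist"; returns the picture (384x512x3 uint8, red, green, blue); there is no depth.
- optics.get_calibration(name): a dict with "K" (3x3 intrinsics, pixels), "k1" (the pictures are not rectified: a ray, as slopes to the right and down, at radius r is drawn at 1 + k1 r^2 times it, then the intrinsics apply), "R" (3x3) and "t" (3): a world point X has camera coordinates R X + t. Camera axes: x right, y down, z forward; pixel columns grow to the right and rows downward; lengths in m; the calibration is good to about 2 mm. A picture is of the moment at which its call begins: read the wrist's pose just before it. get_calibration takes no time and is no camera call; for the wrist camera it gives the pose at the moment of the call.
- ctrl.close_job(): hands the job in, once; it reports no verdict.
The state is a dict: "time": time; "joint_positions": joint angles; "qd": joint speeds; "joint_torque": joint torques, N m; "position": TCP position; "tool_rot": TCP orientation; "ft_force": force on the tool from outside, world axes, zero at the start; "torque": the same for the moment, N m; "grip_width": opening from 0.0 (shut) to 1.0 (fully open).
Only numpy, scipy, OpenCV 4.12 (cv2) and the standard library are available. Lean on these libraries where they do the work, as an engineer would, in place of code of your own. Each camera call takes 0.05 s, during which the arm holds its last target.

## Working session

There is one attempt and no reset: what is moved stays moved. The work goes in short steps, Python scripts to look and compute and a tool call to move; the robot and the scene stay as the last step left them, time stands still between calls to the robot, and variables do not carry over. Pictures are saved under pics/ and viewed, and the job is handed in when it is done.

Besides the shell and the picture viewer there is one more tool, called after "Request:" as name(argument=value, ...), one argument or row to a line, values as JSON. step_arm: Moves the arm, as the interface text tells. Its arguments: {"type":"object","properties":{"deltas":{"type":"array"},"newtons":{"type":"number"}},"required":["deltas"]}

```bash
mkdir -p pics
python3 - <<'E'
from bench import ctrl, optics
import cv2,numpy as np
s=ctrl.get_state();print(s)
for n in ["scene","top","wrist"]:
    im=optics.get_image(n);cv2.imwrite(f"pics/{n}0.png",cv2.cvtColor(im,cv2.COLOR_RGB2BGR))
    c=optics.get_calibration(n);print(n,{k:np.round(v,4).tolist() for k,v in c.items()})
E
```

```text
{'time': 0.0, 'joint_positions': array([ 1.26910918,  0.32182353, -0.07009153,  1.45165867,  0.02262345,
        1.37079512, -0.05692638]), 'qd': array([ 4.97605157e-04,  1.62037066e-05,  2.70596009e-04,  1.04360989e-03,
       -9.16421058e-04, -1.30898579e-04, -6.81789211e-04]), 'joint_torque': array([ 3.51922199e-04, -4.91285491e+01, -4.03824449e-01, -3.12525880e+01,
       -6.40320126e-02,  4.37951123e-02,  1.70802819e-04]), 'position': array([ 0.20164609, -0.61735664,  0.22146943]), 'tool_rot': array([-3.10068102e+00, -4.93710838e-01,  6.51022116e-04]), 'ft_force': array([ 0.1599006 , -0.72146595,  0.37049102]), 'torque': array([-0.00164123, -0.08116798, -0.0152068 ]), 'grip_width': 1.0006307808900319}
scene {'K': [[415.0927, 0.0, 259.3962], [0.0, 415.0927, 192.3657], [0.0, 0.0, 1.0]], 'k1': 0.0164, 'R': [[0.028, 0.9996, -0.0062], [0.804, -0.0262, -0.594], [-0.594, 0.0116, -0.8044]], 't': [-0.0318, -0.4076, 1.472]}
top {'K': [[485.5931, 0.0, 253.653], [0.0, 485.5931, 187.3715], [0.0, 0.0, 1.0]], 'k1': -0.1888, 'R': [[0.0018, -0.9999, -0.0125], [-0.9954, -0.0006, -0.0956], [0.0956, 0.0126, -0.9953]], 't': [0.025, 0.5671, 1.3799]}
wrist {'K': [[336.0794, 0.0, 258.9209], [0.0, 336.0794, 185.4558], [0.0, 0.0, 1.0]], 'k1': -0.0541, 'R': [[0.3105, -0.9506, -0.0018], [-0.9161, -0.2997, 0.2662], [-0.2536, -0.081, -0.9639]], 't': [-0.6492, -0.0327, 0.3897]}
```

View pics/scene0.png

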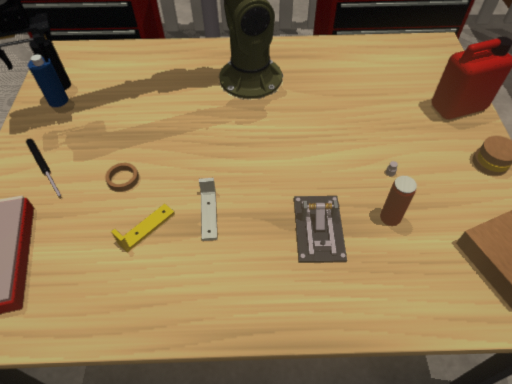

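View pics/top0.png

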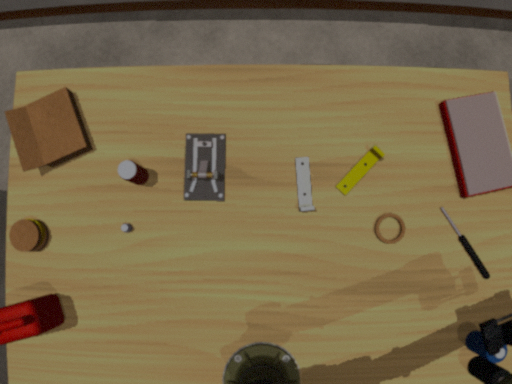

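View pics/wrist0.png

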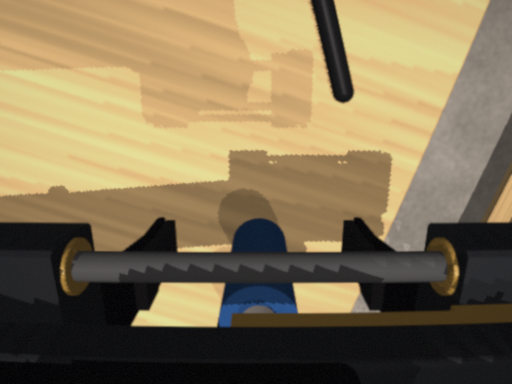

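The top view shows the aluminium bracket at about (304,184), with its leg on the robot side. The fixture is at (205,166) with its mouth towards the robot. The can is at (130,171), the socket at (126,228) and the tape at (389,228). The yellow L at (360,170) is a decoy.

```bash
cat > h.py <<'E'
import numpy as np,cv2
from bench import ctrl,optics
def ray(n,uv,c=None):
    c=c or optics.get_calibration(n);K,R,t,k=np.array(c["K"]),np.array(c["R"]),np.array(c["t"]),c["k1"]
    uv=np.atleast_2d(np.array(uv,float))
    p=cv2.undistortPoints(uv[:,None,:],K,np.array([k,0,0,0,0.]))[:,0]
    d=np.c_[p,np.ones(len(p))]@R
    return -R.T@t,d
def onz(n,uv,z,c=None):
    o,d=ray(n,uv,c);return o+d*((z-o[2])/d[:,2])[:,None]
def proj(n,X,c=None):
    c=c or optics.get_calibration(n)
    rv=cv2.Rodrigues(np.array(c["R"]))[0]
    return cv2.projectPoints(np.atleast_2d(np.array(X,float)),rv,np.array(c["t"],float),np.array(c["K"],float),np.array([c["k1"],0,0,0,0.]))[0][:,0]
def tri(uv1,n1,uv2,n2,c1=None,c2=None):
    o1,d1=ray(n1,uv1,c1);o2,d2=ray(n2,uv2,c2);d1=d1[0];d2=d2[0]
    s=np.linalg.lstsq(np.c_[d1,-d2],o2-o1,rcond=None)[0]
    a=o1+s[0]*d1;b=o2+s[1]*d2
    return (a+b)/2,np.linalg.norm(a-b)
E
python3 - <<'E'
import cv2
t=cv2.imread('pics/top0.png');s=cv2.imread('pics/scene0.png')
cv2.imwrite('pics/tb.png',cv2.resize(t[145:225,270:350],None,fx=7,fy=7,interpolation=cv2.INTER_NEAREST))
cv2.imwrite('pics/tf.png',cv2.resize(t[125:210,170:240],None,fx=7,fy=7,interpolation=cv2.INTER_NEAREST))
cv2.imwrite('pics/sf.png',cv2.resize(s[185:270,280:360],None,fx=7,fy=7,interpolation=cv2.INTER_NEAREST))
cv2.imwrite('pics/sb.png',cv2.resize(s[170:250,170:250],None,fx=7,fy=7,interpolation=cv2.INTER_NEAREST))
E
```

```text
(no output)
```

View pics/tb.png

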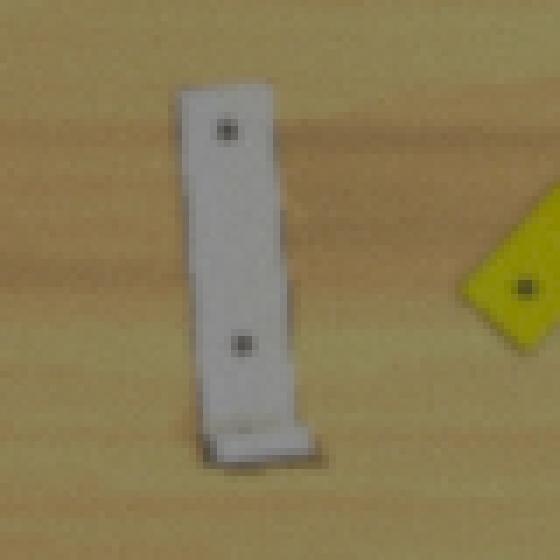

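View pics/tf.png

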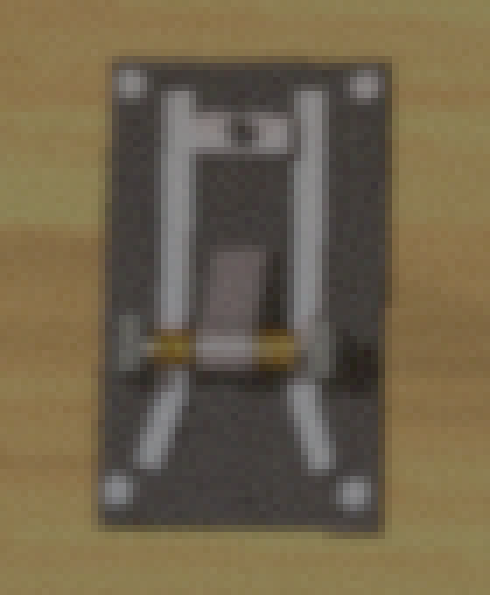

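View pics/sf.png

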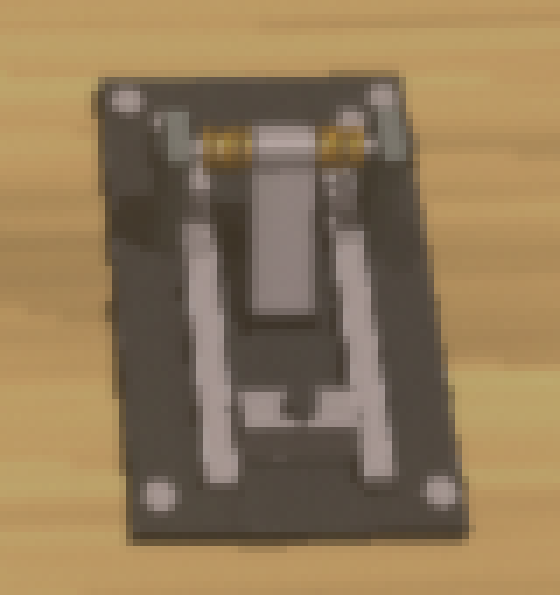

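View pics/sb.png

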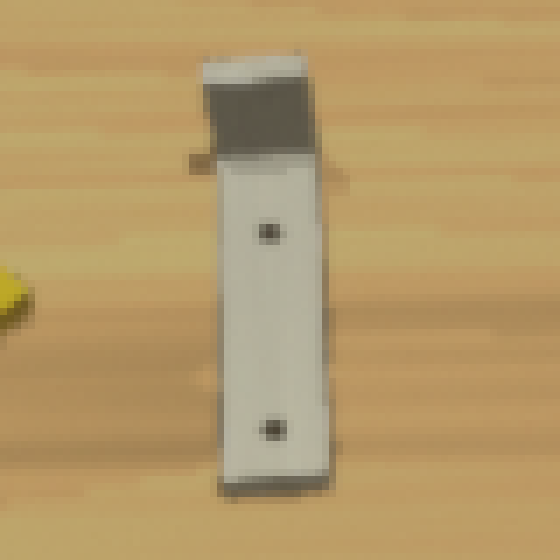

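Run:
```python
from h import *
np.set_printoptions(precision=4,suppress=True)
f=lambda o,L:[(o[0]+(u-3.5)/7,o[1]+(v-3.5)/7) for u,v in L]
T=(270,145);TF=(170,125);SF=(280,185);SB=(170,170)
print("tip top",onz('top',f(T,[(180,90),(272,84)]),.014));print("tip sc",onz('scene',f(SB,[(220,476),(328,472)]),.014))
print("leg top",onz('top',f(T,[(216,432),(307,428),(315,455),(213,462)]),.062));print("leg sc",onz('scene',f(SB,[(203,65),(305,57),(308,77),(208,82)]),.062))
print("holes",onz('top',f(T,[(228,129),(242,345)]),.014),onz('scene',f(SB,[(274,429),(269,232)]),.014))
print("plate t",onz('top',f(TF,[(112,64),(390,64),(384,527),(98,525)]),.01));print("plate s",onz('scene',f(SF,[(465,530),(133,535),(100,80),(400,78)]),.01))
print("bolts t",onz('top',f(TF,[(131,83),(364,84),(116,491),(353,493)]),.01));print("bolts s",onz('scene',f(SF,[(441,491),(160,495),(382,99),(126,101)]),.01))
print("pin",tri(f(TF,[(225,348)]),'top',f(SF,[(284,143)]),'scene'))
print("stop top front t",onz('top',f(TF,[(193,153),(292,153)]),.034),onz('scene',f(SF,[(245,388),(352,385)]),.034))
print("stop top back t",onz('top',f(TF,[(193,112),(292,112)]),.034),onz('scene',f(SF,[(245,428),(365,428)]),.034))
print("rails end t",onz('top',f(TF,[(178,92),(312,92)]),.02),onz('scene',f(SF,[(222,480),(379,477)]),.02))
```

```text
tip top [[ 0.6573 -0.0964  0.014 ]
 [ 0.6599 -0.1353  0.014 ]]
tip sc [[ 0.6573 -0.137   0.014 ]
 [ 0.6568 -0.0974  0.014 ]]
leg top [[ 0.5105 -0.1064  0.062 ]
 [ 0.5121 -0.1432  0.062 ]
 [ 0.5012 -0.1464  0.062 ]
 [ 0.4984 -0.1052  0.062 ]]
leg sc [[ 0.5023 -0.1465  0.062 ]
 [ 0.4996 -0.1073  0.062 ]
 [ 0.5095 -0.1057  0.062 ]
 [ 0.5107 -0.1441  0.062 ]]
holes [[ 0.6407 -0.1165  0.014 ]
 [ 0.5496 -0.1216  0.014 ]] [[ 0.6378 -0.1181  0.014 ]
 [ 0.5481 -0.124   0.014 ]]
plate t [[0.73   0.23   0.01  ]
 [0.7294 0.1109 0.01  ]
 [0.5321 0.1118 0.01  ]
 [0.5328 0.2324 0.01  ]]
plate s [[0.7313 0.2264 0.01  ]
 [0.7297 0.1086 0.01  ]
 [0.5303 0.1124 0.01  ]
 [0.5331 0.2309 0.01  ]]
bolts t [[0.7217 0.2216 0.01  ]
 [0.7207 0.1219 0.01  ]
 [0.5471 0.225  0.01  ]
 [0.5464 0.1249 0.01  ]]
bolts s [[0.7156 0.2202 0.01  ]
 [0.7142 0.1196 0.01  ]
 [0.5431 0.2225 0.01  ]
 [0.5408 0.1218 0.01  ]]
pin (array([0.6008, 0.172 , 0.0653]), np.float64(0.0018295675910474274))
stop top front t [[0.6868 0.1913 0.034 ]
 [0.6867 0.1497 0.034 ]] [[0.685  0.1508 0.034 ]
 [0.685  0.1892 0.034 ]]
stop top back t [[0.7042 0.1916 0.034 ]
 [0.7041 0.15   0.034 ]] [[0.7012 0.1491 0.034 ]
 [0.7025 0.1915 0.034 ]]
rails end t [[0.7156 0.2    0.02  ]
 [0.7153 0.143  0.02  ]] [[0.7141 0.1409 0.02  ]
 [0.7147 0.1968 0.02  ]]
```

```bash
cat > d.py <<'E'
import sys;from h import *
from scipy.spatial.transform import Rotation as Ro
x,y,z,yaw=map(float,sys.argv[1:5])   # yaw = heading of tool y, rad
s=ctrl.get_state();R=Ro.from_rotvec(s["tool_rot"])
ty=np.array([np.cos(yaw),np.sin(yaw),0]);tz=np.array([0,0,-1.]);tx=np.cross(ty,tz)
T=Ro.from_matrix(np.c_[tx,ty,tz])
np.set_printoptions(precision=2,suppress=True)
print("t",round(s["time"],2),"pos",s["position"]*1e3,"F",s["ft_force"],"w",s["grip_width"]*87)
print("turn",np.degrees((R.inv()*T).as_rotvec()),"shift",R.inv().apply(np.array([x,y,z])-s["position"])*1e3)
E
python3 d.py 0.505 -0.1254 0.14 0.0585; python3 d.py 0.25 -0.5 0.26 0.0585
```

```text
t 0.15 pos [ 201.71 -617.45  221.7 ] F [-0.03  0.9  -0.57] w 86.70153850635685
turn [ -0.08  -0.05 -75.26] shift [ 441.13 -373.39   82.23]
t 0.15 pos [ 201.71 -617.45  221.7 ] F [-0.03  0.9  -0.57] w 86.70153850635685
turn [ -0.08  -0.05 -75.26] shift [ 82.38 -96.7  -38.16]
```

Request:
step_arm(
  deltas=[
    [0,0,-8,20,-17,-20,87],
    [0,0,-17,70,-60,-30,87],
    [0,0,-26,118,-100,-30,87],
    [0,0,-35,166,-140,-30,87],
    [0,0,-45,214,-181,-30,87],
    [0,0,-54,262,-222,-30,87],
    [0,0,-63,310,-262,-30,87],
    [0,0,-72,358,-303,-30,87],
  ],
)

```text
time: 1.15
position: [0.4456, -0.2219, 0.2525]
tool_rot: [2.214, 2.228, -0.001]
ft_force: [0.8, -0.2, 0.7]
grip_width: 1.002
```

```bash
python3 d.py 0.505 -0.1254 0.14 0.0585
```

```text
t 1.15 pos [ 445.58 -221.93  252.54] F [ 0.78 -0.19  0.72] w 87.19840463723561
turn [ 0.01  0.04 -2.97] shift [ 96.21  60.04 112.49]
```

Request:
step_arm(
  deltas=[
    [0,0,-1,30,20,20,87],
    [0,0,-2,60,40,60,87],
    [0,0,-3,90,58,100,87],
    [0,0,-3,96,60,112,87],
    [0,0,-3,96,60,112,87],
    [0,0,-3,96,60,112,87],
    [0,0,-3,96,60,112,87],
    [0,0,-3,96,60,112,87],
  ],
)

```text
time: 2.15
position: [0.505, -0.1286, 0.1414]
tool_rot: [2.161, 2.278, 0.0]
ft_force: [-0.1, 0.7, 0.1]
grip_width: 0.998
```

```bash
python3 d.py 0.505 -0.1254 0.026 0.0585
python3 - <<'E'
from h import *
c=optics.get_calibration('wrist');im=optics.get_image('wrist')
import pickle;pickle.dump(c,open('w1.pkl','wb'))
cv2.imwrite('pics/w1.png',im[...,::-1])
print(proj('wrist',[[.505,-.1254,.062],[.6578,-.1165,.014]],c))
E
```

```text
t 2.15 pos [ 505.   -128.59  141.38] F [-0.15  0.72  0.07] w 86.86674605563454
turn [ 0.07  0.06 -0.34] shift [  3.31   0.03 115.37]
[[259.77021243 189.13617831]
 [430.45081257 173.26333938]]
```

View pics/w1.png

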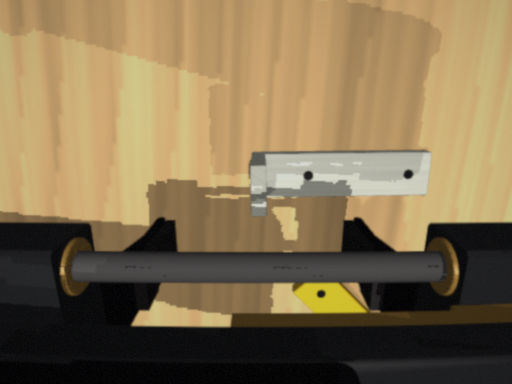

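The wrist view shows the leg at about (259,190) and the tip at (430,172). Both match the predicted positions (260,189) and (430,173), so I'm descending to grip across the 12 mm thickness.

Request:
step_arm(
  deltas=[
    [0,0,-0.3,3,0,15,87],
    [0,0,-0.3,3,0,40,87],
    [0,0,-0.3,3,0,65,87],
    [0,0,-0.3,3,0,90,87],
    [0,0,-0.3,3,0,105,87],
    [0,0,-0.3,3,0,114,87],
    [0,0,-0.3,3,0,114,87],
    [0,0,-0.3,3,0,114,87],
  ],
)

```text
time: 3.2
position: [0.5053, -0.1248, 0.0273]
tool_rot: [2.154, 2.285, 0.001]
ft_force: [0.4, 0.1, -0.1]
grip_width: 0.998
```

```bash
python3 d.py 0.505 -0.1254 0.026 0.0585
python3 - <<'E'
from h import *
im=optics.get_image('wrist');cv2.imwrite('pics/w2.png',im[...,::-1])
E
```

```text
t 3.2 pos [ 505.31 -124.84   27.29] F [ 0.37  0.11 -0.13] w 86.83115857476801
turn [0.08 0.04 0.05] shift [-0.54 -0.34  1.29]
```

View pics/w2.png

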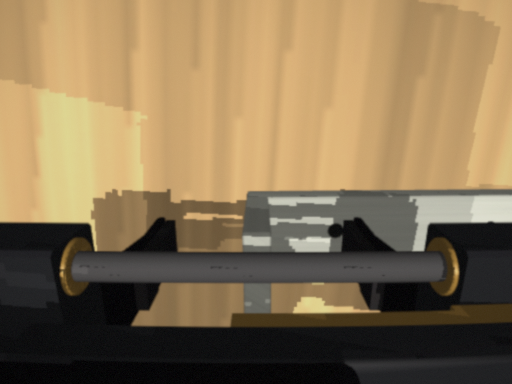

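The leg is centred between the fingers (u about 257), so I'm closing.

Request:
step_arm(
  deltas=[
    [0,0,0,0,0,0,60],
    [0,0,0,0,0,0,30],
    [0,0,0,0,0,0,5],
    [0,0,0,0,0,0,5],
    [0,0,0,0,0,0,5],
    [0,0,0,0,0,0,5],
    [0,0,0,0,0,0,5],
    [0,0,0,0,0,0,5],
  ],
  newtons=45,
)

```text
time: 4.25
position: [0.5046, -0.1247, 0.0265]
tool_rot: [2.155, 2.286, -0.0]
ft_force: [0.2, 0.2, 0.2]
grip_width: 0.173
```

```bash
python3 d.py 0.505 -0.1254 0.1 0.0585
```

```text
t 4.25 pos [ 504.62 -124.68   26.54] F [0.19 0.2  0.17] w 15.087562431518217
turn [-0.    0.01  0.05] shift [ -0.74   0.34 -73.46]
```

Request:
step_arm(
  deltas=[
    [0,0,0,0,0,-4,5],
    [0,0,0,0,0,-15,5],
    [0,0,0,0,0,-30,5],
    [0,0,0,0,0,-45,5],
    [0,0,0,0,0,-60,5],
    [0,0,0,0,0,-72,5],
    [0,0,0,0,0,-75,5],
    [0,0,0,0,0,-75,5],
  ],
)

```text
time: 5.25
position: [0.5045, -0.1247, 0.1015]
tool_rot: [2.155, 2.286, -0.0]
ft_force: [0.1, 0.1, -2.5]
grip_width: 0.132
```

```bash
python3 d.py 0.412 0.1738 0.100 -0.015
```

```text
t 5.25 pos [ 504.49 -124.73  101.54] F [ 0.08  0.08 -2.52] w 11.500041144708783
turn [-0.01  0.01  4.25] shift [303.48 -74.67   1.5 ]
```

Request:
step_arm(
  deltas=[
    [0,0,0.5,15,-10,0,5],
    [0,0,1,50,-25,0,5],
    [0,0,2,95,-45,0,5],
    [0,0,3,145,-60,0,5],
    [0,0,3.5,195,-75,0,5],
    [0,0,4.2,240,-75,0,5],
    [0,0,4.2,280,-75,0,5],
    [0,0,4.2,303,-75,0,5],
  ],
)

```text
time: 6.25
position: [0.4096, 0.176, 0.1011]
tool_rot: [-2.233, -2.209, 0.001]
ft_force: [1.3, -0.3, -2.1]
grip_width: 0.131
```

Request:
step_arm(
  deltas=[
    [0,0,0,0,0,10,5],
    [0,0,0,0,0,20,5],
    [0,0,0,0,0,30,5],
    [0,0,0,0,0,35,5],
    [0,0,0,0,0,40,5],
    [0,0,0,0,0,40,5],
    [0,0,0,0,0,40,5],
    [0,0,0,0,0,40,5],
  ],
)

```text
time: 7.25
position: [0.4121, 0.1734, 0.0618]
tool_rot: [2.237, 2.205, 0.001]
ft_force: [-0.2, 0.7, -2.2]
grip_width: 0.131
```

```bash
python3 d.py 0.412 0.1738 0.0375 -0.015
python3 - <<'E'
from h import *
c=optics.get_calibration('wrist');im=optics.get_image('wrist');cv2.imwrite('pics/w3.png',im[...,::-1])
t=optics.get_image('top');cv2.imwrite('pics/t3.png',cv2.resize(t[120:280,150:250],None,fx=5,fy=5,interpolation=cv2.INTER_NEAREST)[:,:,::-1][:600*2])
cv2.imwrite('pics/t3.png',cv2.resize(t[125:270,150:260],None,fx=4,fy=4,interpolation=cv2.INTER_NEAREST)[:,:,::-1])
t=optics.get_image('scene');cv2.imwrite('pics/s3.png',cv2.resize(t[130:280,260:400],None,fx=4,fy=4,interpolation=cv2.INTER_NEAREST)[:,:,::-1])
E
```

```text
t 7.25 pos [412.08 173.43  61.8 ] F [-0.16  0.73 -2.16] w 11.42307516626803
turn [0.04 0.   0.05] shift [ 0.37 -0.1  24.3 ]
```

View pics/w3.png

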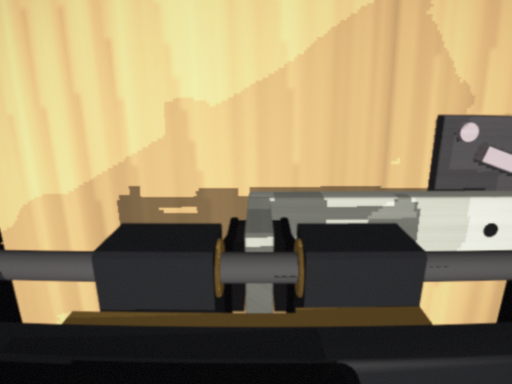

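View pics/t3.png

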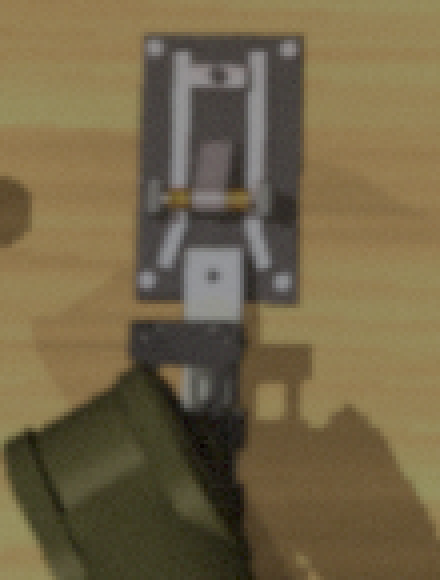

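View pics/s3.png

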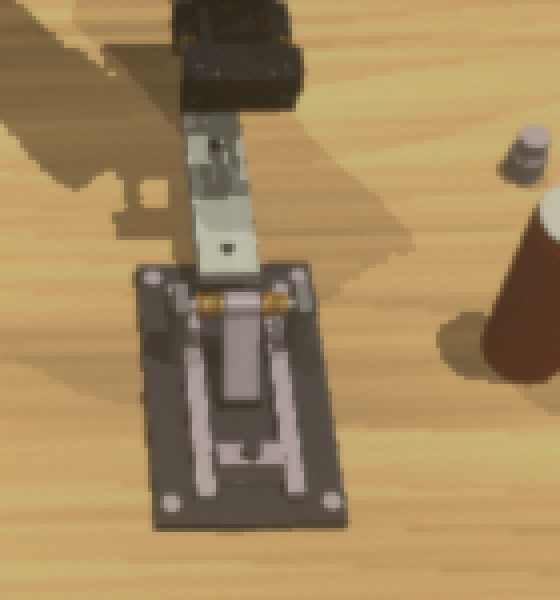

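Run:
```python
from h import *
np.set_printoptions(precision=4,suppress=True)
f=lambda o,L:[(o[0]+(u-2)/4,o[1]+(v-2)/4) for u,v in L]
T=(150,125);S=(260,130)
print("tip",onz('top',f(T,[(184,250),(243,250)]),.0493),onz('scene',f(S,[(197,275),(260,273)]),.0493))
print("hole",onz('top',f(T,[(213,275)]),.0493),onz('scene',f(S,[(228,248)]),.0493))
print("rails",onz('top',f(T,[(183,55),(258,55),(180,180),(259,180)]),.02),onz('scene',f(S,[(206,494),(296,491),(195,360),(279,360)]),.02))
# direct: sub-pixel rail mids in top image along rows (full res)
im=optics.get_image('top').astype(int).sum(2)
for r in (141,146,152,158,163):
    row=im[r,188:226];print(r,row.tolist())
```

```text
tip [[0.566  0.1921 0.0493]
 [0.566  0.1496 0.0493]] [[0.5675 0.1467 0.0493]
 [0.5672 0.1884 0.0493]]
hole [[0.548  0.171  0.0493]] [[0.546  0.1696 0.0493]]
rails [[0.7138 0.199  0.02  ]
 [0.7135 0.1432 0.02  ]
 [0.6204 0.1997 0.02  ]
 [0.6204 0.1414 0.02  ]] [[0.7139 0.1404 0.02  ]
 [0.7136 0.1965 0.02  ]
 [0.6151 0.1433 0.02  ]
 [0.6169 0.1984 0.02  ]]
141 [209, 201, 196, 208, 238, 322, 402, 432, 425, 385, 350, 359, 349, 350, 327, 278, 271, 290, 339, 339, 324, 314, 298, 272, 334, 407, 433, 410, 317, 215, 206, 203, 201, 204, 200, 198, 181, 215]
146 [200, 200, 203, 202, 242, 349, 406, 436, 429, 389, 357, 340, 344, 340, 330, 313, 298, 305, 338, 360, 360, 362, 342, 275, 280, 383, 434, 411, 312, 219, 196, 200, 202, 198, 196, 192, 192, 225]
152 [193, 200, 201, 215, 264, 375, 428, 439, 418, 326, 225, 192, 193, 207, 198, 211, 203, 201, 198, 207, 202, 198, 206, 265, 389, 438, 444, 416, 304, 196, 203, 200, 196, 192, 200, 208, 201, 250]
158 [198, 198, 197, 211, 256, 374, 429, 431, 397, 299, 218, 191, 202, 201, 198, 214, 199, 209, 202, 197, 208, 204, 198, 256, 378, 430, 444, 416, 308, 215, 202, 188, 197, 199, 208, 206, 217, 247]
163 [196, 204, 200, 204, 259, 384, 437, 433, 372, 278, 209, 225, 266, 298, 305, 303, 296, 291, 282, 246, 192, 149, 189, 272, 387, 435, 424, 381, 263, 204, 200, 203, 194, 210, 209, 201, 210, 240]
```

Request:
step_arm(
  deltas=[
    [0,0,0,1.5,0,8,5],
    [0,0,0,1.5,0,16,5],
    [0,0,0,1.5,0,20,5],
    [0,0,0,1.5,0,23,5],
    [0,0,0,1.5,0,24,5],
    [0,0,0,1.5,0,24.5,5],
    [0,0,0,1.5,0,24.5,5],
    [0,0,0,1.5,0,24.5,5],
  ],
)

```text
time: 8.45
position: [0.412, 0.1749, 0.0372]
tool_rot: [2.237, 2.206, 0.001]
ft_force: [-1.0, -0.2, -1.3]
grip_width: 0.132
```

```bash
python3 d.py 0.412 0.1753 0.0365 -0.015
python3 - <<'E'
from h import *
t=optics.get_image('top');cv2.imwrite('pics/t4.png',cv2.resize(t[125:225,170:250],None,fx=6,fy=6,interpolation=cv2.INTER_NEAREST)[:,:,::-1])
t=optics.get_image('scene');cv2.imwrite('pics/s4.png',cv2.resize(t[150:270,280:360],None,fx=5,fy=5,interpolation=cv2.INTER_NEAREST)[:,:,::-1])
E
```

```text
t 8.45 pos [412.02 174.9   37.2 ] F [-0.96 -0.22 -1.29] w 11.474059412569032
turn [0.03 0.   0.06] shift [ 0.4  -0.03  0.7 ]
```

View pics/t4.png

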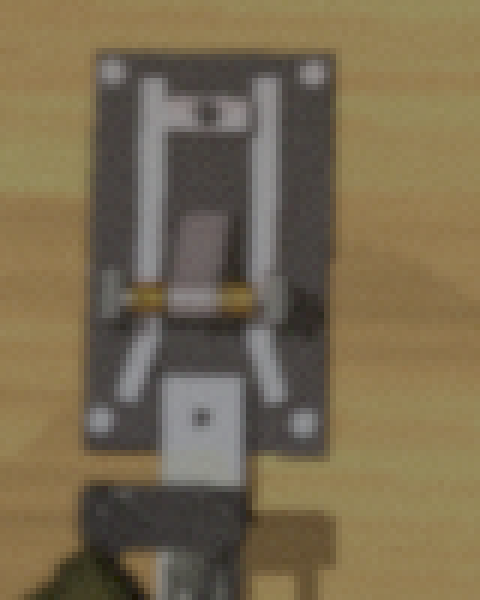

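View pics/s4.png

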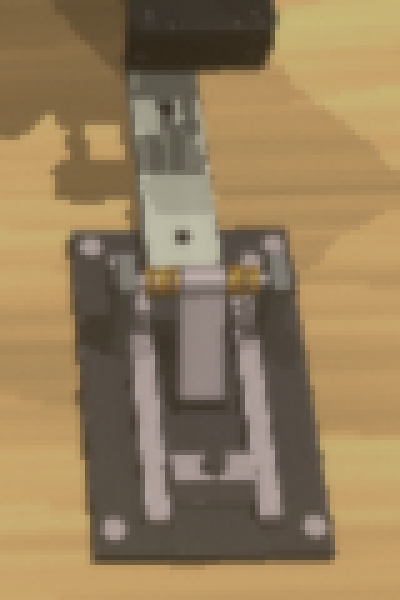

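Foot is 1.6–2.5 mm to the −y side of the channel centre (top: guide gaps 20 px against 13 px; the scene view agrees). I'll shift +2 mm while sliding in.

Request:
step_arm(
  deltas=[
    [0,0,0,1,0,0.3,5],
    [0,0,0,2,0,0.5,5],
    [0,0,0,2,3,0.5,5],
    [0,0,0,2,8,0.5,5],
    [0,0,0,2,13,0.5,5],
    [0,0,0,2,18,0.5,5],
    [0,0,0,2,22,0.5,5],
    [0,0,0,2,25,0.5,5],
  ],
)

```text
time: 9.55
position: [0.4371, 0.1766, 0.0366]
tool_rot: [-2.237, -2.206, 0.0]
ft_force: [-2.7, -1.3, 4.6]
grip_width: 0.137
```

```bash
python3 d.py 0.437 0.1765 0.0365 -0.015
python3 - <<'E'
from h import *
t=optics.get_image('top');cv2.imwrite('pics/t5.png',cv2.resize(t[125:225,170:250],None,fx=6,fy=6,interpolation=cv2.INTER_NEAREST)[:,:,::-1])
t=optics.get_image('wrist');cv2.imwrite('pics/w5.png',t[:,:,::-1])
E
```

```text
t 9.55 pos [437.07 176.61  36.58] F [-2.74 -1.34  4.64] w 11.887427497254823
turn [-0.01 -0.    0.06] shift [-0.11 -0.07  0.08]
```

View pics/t5.png

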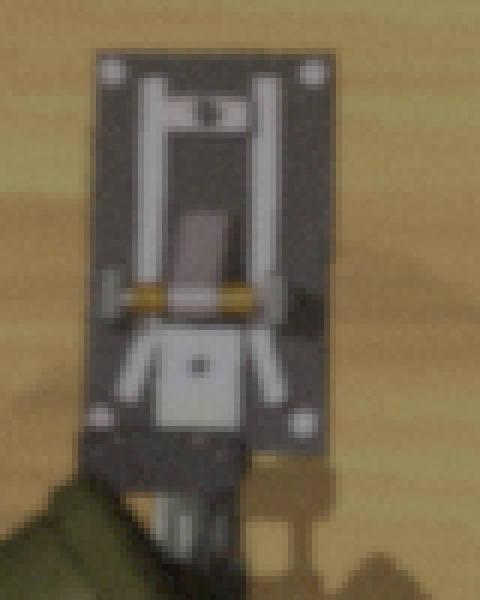

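View pics/w5.png

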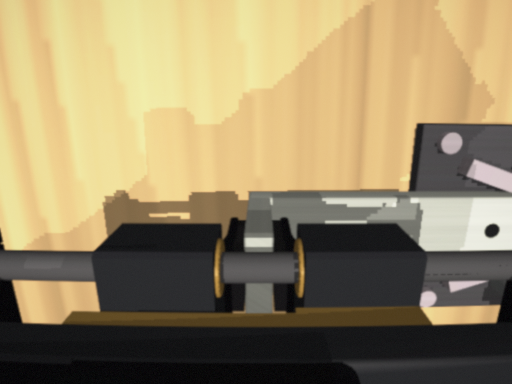

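Request:
step_arm(
  deltas=[
    [0,0,0,0,4,-0.2,5],
    [0,0,0,0,8,-0.2,5],
    [0,0,0,0,13,-0.2,5],
    [0,0,0,0,18,-0.2,5],
    [0,0,0,0,23,-0.2,5],
    [0,0,0,0,27,-0.2,5],
    [0,0,0,0,30,-0.2,5],
    [0,0,0,0,30,-0.2,5],
  ],
)

```text
time: 10.65
position: [0.4675, 0.1762, 0.0369]
tool_rot: [2.237, 2.205, 0.001]
ft_force: [-1.4, 0.8, 4.4]
grip_width: 0.135
```

```bash
python3 d.py 0.467 0.1765 0.0365 -0.015
```

```text
t 10.65 pos [467.53 176.2   36.86] F [-1.43  0.76  4.42] w 11.704076329436246
turn [ 0.04 -0.02  0.05] shift [ 0.3  -0.53  0.36]
```

Request:
step_arm(
  deltas=[
    [0,0,0,0,3,0,5],
    [0,0,0,0,6,0,5],
    [0,0,0,0,9,0,5],
    [0,0,0,0,12,0,5],
    [0,0,0,0,15,0,5],
    [0,0,0,0,18,0,5],
    [0,0,0,0,20,0,5],
    [0,0,0,0,20,0,5],
  ],
)

```text
time: 11.65
position: [0.4818, 0.1769, 0.0371]
tool_rot: [-2.232, -2.203, 0.013]
ft_force: [-19.1, -1.2, 22.7]
grip_width: 0.134
```

```bash
python3 d.py 0.487 0.1760 0.0365 -0.015
python3 - <<'E'
from h import *
t=optics.get_image('scene');cv2.imwrite('pics/s6.png',cv2.resize(t[150:270,270:370],None,fx=5,fy=5,interpolation=cv2.INTER_NEAREST)[:,:,::-1])
E
```

```text
t 11.65 pos [481.78 176.88  37.11] F [-19.07  -1.2   22.66] w 11.66413770311873
turn [-0.56  0.14  0.13] shift [-0.81  5.23  0.56]
```

View pics/s6.png

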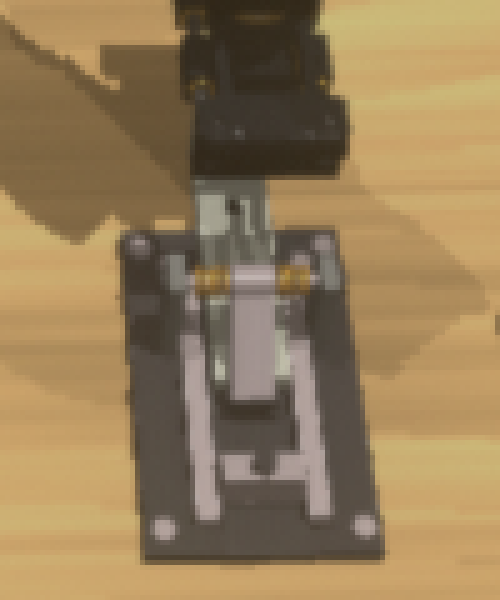

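Request:
step_arm(
  deltas=[
    [-0.2,0,0,0,0,-0.3,5],
    [-0.4,0,0,0,0,-0.6,5],
    [-0.4,0,0,0,0,-0.6,5],
    [-0.4,0,0,0,1,-0.6,5],
    [-0.4,0,0,0,2,-0.6,5],
    [-0.4,0,0,0,3,-0.6,5],
    [-0.4,0,0,0,4,-0.6,5],
    [-0.4,0,0,0,4,-0.6,5],
  ],
)

```text
time: 12.7
position: [0.4852, 0.1767, 0.0371]
tool_rot: [-2.235, -2.206, 0.007]
ft_force: [-17.7, 0.8, 19.2]
grip_width: 0.131
```

```bash
python3 d.py 0.491 0.1760 0.0365 -0.015
```

```text
t 12.7 pos [485.18 176.7   37.11] F [-17.75   0.77  19.23] w 11.357129907924538
turn [-0.22  0.14  0.13] shift [-0.63  5.83  0.59]
```

Request:
step_arm(
  deltas=[
    [0,0,0,0,0,-0.6,5],
    [-0.2,0,0,0,1,-1,5],
    [-0.2,0,0,0,2,-1,5],
    [-0.2,0,0,0,4,-1,5],
    [-0.2,0,0,0,5,-1,5],
    [-0.2,0,0,0,6,-1,5],
    [-0.2,0,0,0,7,-1,5],
    [-0.2,0,0,0,7,-1,5],
  ],
)

```text
time: 13.7
position: [0.4923, 0.1762, 0.0372]
tool_rot: [2.235, 2.206, -0.003]
ft_force: [-14.3, 0.6, 10.9]
grip_width: 0.132
```

```bash
python3 d.py 0.498 0.1760 0.0365 -0.015
python3 - <<'E'
from h import *
t=optics.get_image('scene');cv2.imwrite('pics/s7.png',cv2.resize(t[150:270,270:370],None,fx=5,fy=5,interpolation=cv2.INTER_NEAREST)[:,:,::-1])
E
```

```text
t 13.7 pos [492.28 176.22  37.15] F [-14.33   0.65  10.93] w 11.468139691270165
turn [-0.02  0.12  0.12] shift [-0.14  5.73  0.65]
```

View pics/s7.png

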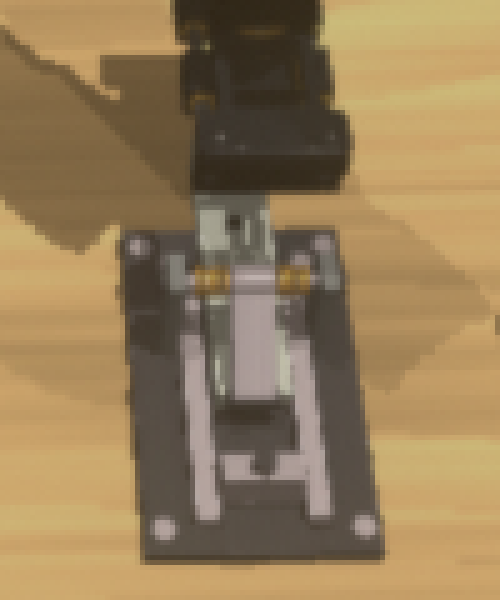

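The arm is lifting and the tip is now level with the toe (nose at fixture x ≈ 15 mm). Continuing.

Request:
step_arm(
  deltas=[
    [0,0,0,0,2,-0.3,5],
    [0,0,0,0,5,-0.3,5],
    [0,0,0,0,8,-0.3,5],
    [0,0,0,0,11,-0.3,5],
    [0,0,0,0,14,-0.3,5],
    [0,0,0,0,17,-0.3,5],
    [0,0,0,0,20,-0.3,5],
    [0,0,0,0,20,-0.3,5],
  ],
)

```text
time: 14.75
position: [0.5143, 0.1752, 0.0372]
tool_rot: [2.234, 2.204, 0.002]
ft_force: [-7.2, 0.6, 2.1]
grip_width: 0.137
```

```bash
python3 d.py 0.518 0.1760 0.0365 -0.015
python3 - <<'E'
from h import *
t=optics.get_image('scene');cv2.imwrite('pics/s8.png',cv2.resize(t[150:270,270:370],None,fx=5,fy=5,interpolation=cv2.INTER_NEAREST)[:,:,::-1])
t=optics.get_image('top');cv2.imwrite('pics/t8.png',cv2.resize(t[125:225,170:250],None,fx=6,fy=6,interpolation=cv2.INTER_NEAREST)[:,:,::-1])
E
```

```text
t 14.75 pos [514.33 175.24  37.22] F [-7.23  0.57  2.06] w 11.947612023853772
turn [0.18 0.07 0.08] shift [0.81 3.66 0.73]
```

View pics/s8.png

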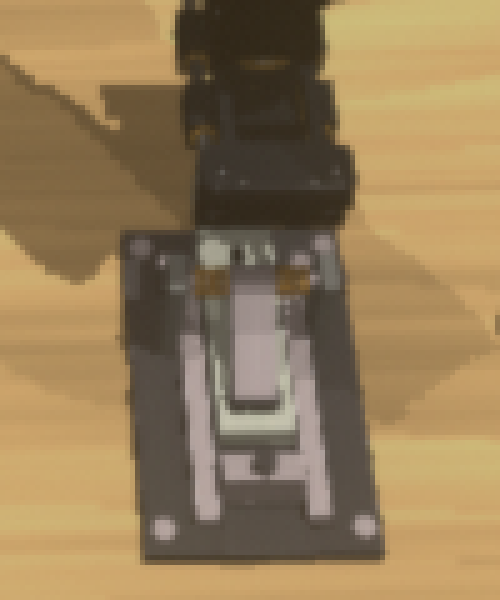

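View pics/t8.png

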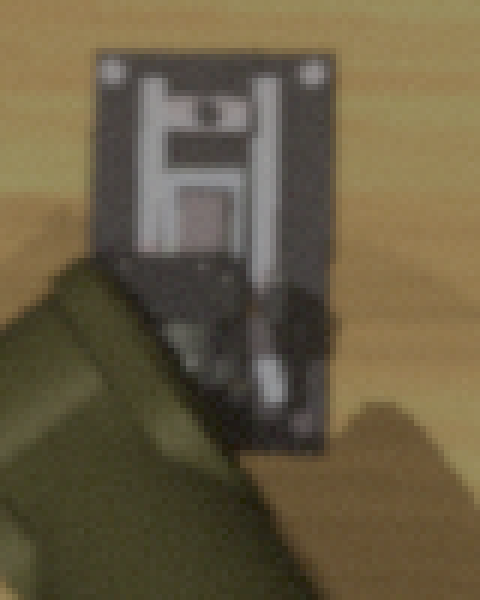

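The foot tip is under and past the toe, with roughly 16 mm left to the stop. Sliding takes about 7 N.

Request:
step_arm(
  deltas=[
    [0,0,0,0,2,0,5],
    [0,0,0,0,4,0,5],
    [0,0,0,0,6,0,5],
    [0,0,0,0,8,0,5],
    [0,0,0,0,10,0,5],
    [0,0,0,0,11,0,5],
    [0,0,0,0,12,0,5],
    [0,0,0,0,12,0,5],
  ],
)

```text
time: 15.85
position: [0.5259, 0.175, 0.0372]
tool_rot: [2.234, 2.204, 0.001]
ft_force: [-7.7, 1.3, 2.9]
grip_width: 0.13
```

```bash
python3 d.py 0.530 0.1750 0.0365 -0.015
```

```text
t 15.85 pos [525.94 175.04  37.23] F [-7.72  1.32  2.87] w 11.35316541053061
turn [0.14 0.08 0.08] shift [0.01 4.05 0.74]
```

Request:
step_arm(
  deltas=[
    [0,0,0,0,0.5,0,5],
    [0,0,0,0,1,0,5],
    [0,0,0,0,1.5,0,5],
    [0,0,0,0,2,0,5],
    [0,0,0,0,2.5,0,5],
    [0,0,0,0,3,0,5],
    [0,0,0,0,3.5,0,5],
    [0,0,0,0,4,0,5],
  ],
)

```text
time: 16.85
position: [0.5297, 0.1749, 0.0372]
tool_rot: [2.235, 2.204, 0.001]
ft_force: [-9.4, 0.3, 3.1]
grip_width: 0.13
```

```bash
python3 d.py 0.534 0.1750 0.0365 -0.015
```

```text
t 16.85 pos [529.73 174.95  37.2 ] F [-9.4   0.29  3.08] w 11.321249616385288
turn [0.12 0.09 0.08] shift [0.11 4.27 0.7 ]
```

Request:
step_arm(
  deltas=[
    [0,0,0,0,0.4,0,5],
    [0,0,0,0,0.8,0,5],
    [0,0,0,0,1.2,0,5],
    [0,0,0,0,1.6,0,5],
    [0,0,0,0,2,0,5],
    [0,0,0,0,2.4,0,5],
    [0,0,0,0,2.7,0,5],
    [0,0,0,0,3,0,5],
  ],
)

```text
time: 17.85
position: [0.5318, 0.1749, 0.0372]
tool_rot: [2.235, 2.205, -0.002]
ft_force: [-11.6, 0.2, 5.3]
grip_width: 0.133
```

```bash
python3 d.py 0.537 0.1750 0.0365 -0.015
```

```text
t 17.85 pos [531.81 174.94  37.2 ] F [-11.61   0.22   5.34] w 11.563781613438497
turn [0.02 0.13 0.09] shift [0.13 5.19 0.7 ]
```

Request:
step_arm(
  deltas=[
    [0,0,0,0,0.3,0,5],
    [0,0,0,0,0.6,0,5],
    [0,0,0,0,0.9,0,5],
    [0,0,0,0,1.2,0,5],
    [0,0,0,0,1.5,0,5],
    [0,0,0,0,1.8,0,5],
    [0,0,0,0,2,0,5],
    [0,0,0,0,2,0,5],
  ],
)

```text
time: 18.85
position: [0.5318, 0.1749, 0.0372]
tool_rot: [2.236, 2.207, -0.008]
ft_force: [-17.0, -0.9, 10.4]
grip_width: 0.135
```

```bash
python3 d.py 0.539 0.1750 0.0365 -0.015;python3 - <<'E'
from h import *
t=optics.get_image('scene');cv2.imwrite('pics/s9.png',cv2.resize(t[150:270,270:370],None,fx=5,fy=5,interpolation=cv2.INTER_NEAREST)[:,:,::-1])
t=optics.get_image('top');cv2.imwrite('pics/t9.png',cv2.resize(t[125:225,170:250],None,fx=6,fy=6,interpolation=cv2.INTER_NEAREST)[:,:,::-1])
E
```

```text
t 18.85 pos [531.81 174.92  37.18] F [-17.    -0.89  10.35] w 11.71564293725249
turn [-0.19  0.2   0.12] shift [0.17 7.19 0.66]
```

View pics/s9.png

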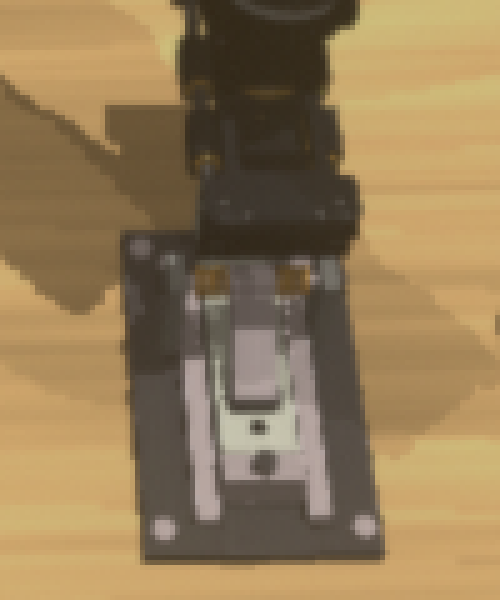

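View pics/t9.png

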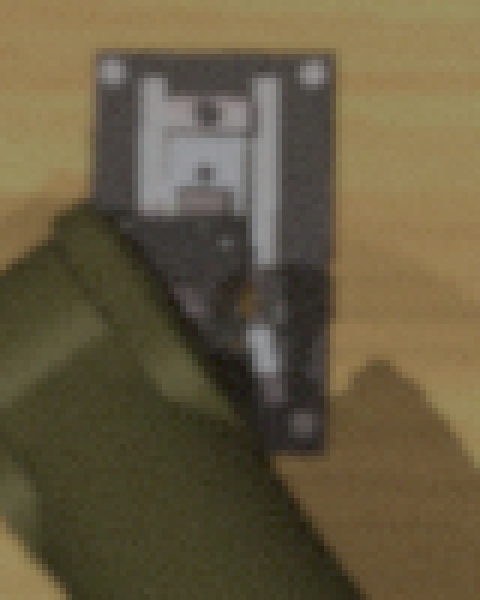

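Request:
step_arm(
  deltas=[
    [0,0,0,0,0.5,0,5],
    [0,0,0,0,1,0,5],
    [0,0,0,0,1,0,5],
    [0,0,0,0,1,0,5],
    [0,0,0,0,1,0,5],
    [0,0,0,0,1,0,5],
    [0,0,0,0,1,0,5],
    [0,0,0,0,1,0,5],
  ],
)

```text
time: 19.95
position: [0.5318, 0.1749, 0.0372]
tool_rot: [-2.235, -2.207, 0.01]
ft_force: [-19.6, -2.5, 12.4]
grip_width: 0.135
```

Request:
step_arm(
  deltas=[
    [0,0,0,0,-1,0,5],
    [0,0,0,0,-2,0,5],
    [0,0,0,0,-3,-0.1,5],
    [0,0,0,0,-4,-0.2,5],
    [0,0,0,0,-5,-0.2,5],
    [0,0,0,0,-6,-0.2,5],
    [0,0,0,0,-6.5,-0.2,5],
    [0,0,0,0,-6.5,-0.2,5],
  ],
)

```text
time: 20.95
position: [0.5321, 0.1748, 0.0382]
tool_rot: [2.233, 2.201, 0.008]
ft_force: [-3.1, 2.0, -7.8]
grip_width: 0.132
```

```bash
python3 d.py 0.5318 0.1750 0.0365 -0.015
```

```text
t 20.95 pos [532.09 174.78  38.22] F [-3.12  1.96 -7.77] w 11.513063589034921
turn [0.44 0.03 0.04] shift [ 0.22 -0.3   1.72]
```

Now −7.8 N in z means it's pulling up slightly. I'll lower a little, then open partway.

Request:
step_arm(
  deltas=[
    [0,0,0,0,0,0.4,5],
    [0,0,0,0,0,0.8,5],
    [0.2,0,0,0,0,1,5],
    [0.2,0,0,0,0,1,5],
    [0.2,0,0,0,0,1,5],
    [0.2,0,0,0,0,1,5],
    [0.2,0,0,0,0,1,5],
    [0.2,0,0,0,0,1,5],
  ],
)

```text
time: 21.95
position: [0.532, 0.175, 0.0379]
tool_rot: [2.234, 2.203, 0.004]
ft_force: [-6.6, 1.2, -6.4]
grip_width: 0.136
```

```bash
python3 d.py 0.5318 0.1750 0.0365 -0.015
```

```text
t 21.95 pos [532.02 174.98  37.93] F [-6.58  1.17 -6.36] w 11.833276986441172
turn [0.26 0.06 0.06] shift [ 0.02 -0.22  1.43]
```

Request:
step_arm(
  deltas=[
    [0.1,0,0,0,-0.5,0.7,5],
    [0.2,0,0,0,-1,1.4,5],
    [0.2,0,0,0,-1,1.6,5],
    [0.2,0,0,0,-1,1.6,5],
    [0.2,0,0,0,-1,1.6,5],
    [0.2,0,0,0,-1,1.6,5],
    [0.2,0,0,0,-1,1.6,5],
    [0.2,0,0,0,-1,1.6,5],
  ],
)

```text
time: 22.95
position: [0.5318, 0.175, 0.0372]
tool_rot: [2.235, 2.204, 0.002]
ft_force: [-6.7, -0.6, -1.0]
grip_width: 0.134
```

```bash
python3 d.py 0.5318 0.1750 0.0365 -0.015
```

```text
t 22.95 pos [531.83 175.03  37.23] F [-6.74 -0.61 -1.02] w 11.627688298834617
turn [0.15 0.06 0.06] shift [-0.03 -0.03  0.73]
```

Request:
step_arm(
  deltas=[
    [0,0,0,0,0,0,13],
    [0,0,0,0,0,0,16],
    [0,0,0,0,0,0,20],
    [0,0,0,0,0,0,26],
    [0,0,0,0,0,0,32],
    [0,0,0,0,0,0,36],
    [0,0,0,0,0,0,36],
    [0,0,0,0,0,0,36],
  ],
)

```text
time: 23.95
position: [0.5324, 0.1751, 0.0366]
tool_rot: [2.235, 2.204, 0.004]
ft_force: [0.4, -1.0, 0.2]
grip_width: 0.41
```

```bash
python3 d.py 0.532 0.1750 0.12 -0.015
```

```text
t 23.95 pos [532.39 175.13  36.62] F [ 0.45 -1.05  0.21] w 35.710688741648745
turn [0.21 0.   0.06] shift [ -0.14  -0.09 -83.38]
```

Released cleanly, with about zero force. Rising straight up.

Request:
step_arm(
  deltas=[
    [0,0,0,0,0,-5,36],
    [0,0,0,0,0,-20,36],
    [0,0,0,0,0,-40,36],
    [0,0,0,0,0,-65,36],
    [0,0,0,0,0,-95,36],
    [0,0,0,0,-30,-125,36],
    [0,0,0,0,-60,-140,36],
    [0,0,0,-40,-80,-150,36],
  ],
)

```text
time: 24.95
position: [0.4504, 0.1398, 0.1886]
tool_rot: [2.226, 2.212, 0.008]
ft_force: [0.9, -1.0, 0.4]
grip_width: 0.416
```

Request:
step_arm(
  deltas=[
    [0,0,0,-50,0,0,36],
    [0,0,0,-100,0,0,36],
    [0,0,0,-150,0,0,36],
    [0,0,0,-180,0,0,36],
    [0,0,0,-200,0,0,36],
    [0,0,0,-200,0,0,36],
    [0,0,0,-200,0,0,36],
    [0,0,0,-200,0,0,36],
  ],
)

```text
time: 25.95
position: [0.4487, -0.0624, 0.1867]
tool_rot: [2.232, 2.206, 0.004]
ft_force: [-0.3, 0.8, 0.6]
grip_width: 0.415
```

Run:
```python
from h import *
print(ctrl.get_state()['position'])
t=optics.get_image('scene');cv2.imwrite('pics/sa.png',cv2.resize(t[140:270,270:370],None,fx=4.6,fy=4.6,interpolation=cv2.INTER_NEAREST)[:,:,::-1])
t=optics.get_image('top');cv2.imwrite('pics/ta.png',cv2.resize(t[125:225,170:250],None,fx=6,fy=6,interpolation=cv2.INTER_NEAREST)[:,:,::-1]);cv2.imwrite('pics/tb.png',t[:,:,::-1])
```

```text
[ 0.44866999 -0.06236911  0.18672939]
```

View pics/sa.png

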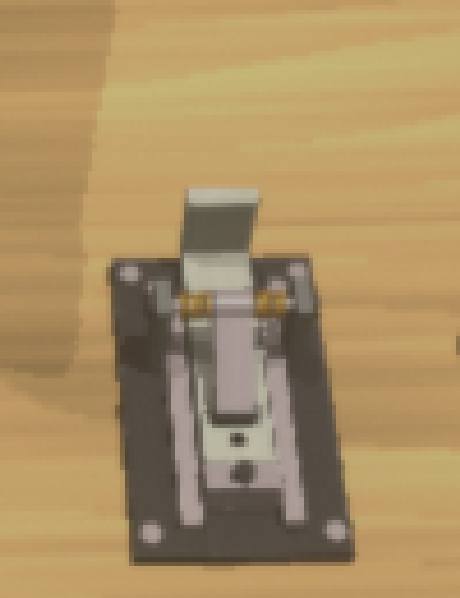

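View pics/ta.png

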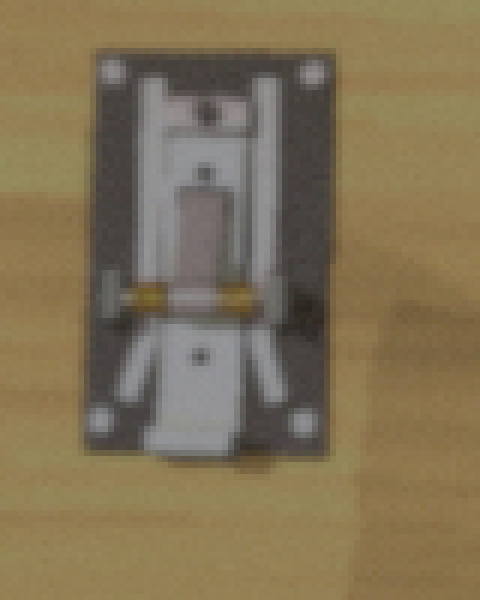

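View pics/tb.png

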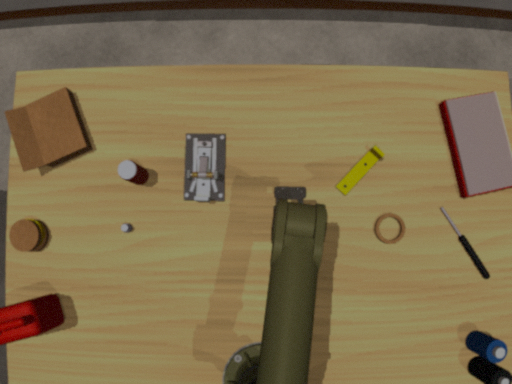

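Run:
```python
from h import *
np.set_printoptions(precision=4,suppress=True)
f=lambda o,k,L:[(o[0]+u/k-.5,o[1]+v/k-.5) for u,v in L]
print(onz('top',f((170,125),6,[(148,432),(237,432),(237,455),(146,455)]),.072).mean(0))
print(onz('scene',f((270,140),4.6,[(187,190),(258,190),(256,206),(187,206)]),.072).mean(0))
print('tip',onz('top',f((170,125),6,[(205,137)]),.024),onz('scene',f((270,140),4.6,[(240,460)]),.024))
print('holes',onz('top',f((170,125),6,[(206,172),(201,355)]),.024))
```

```text
[0.5315 0.1717 0.072 ]
[0.5334 0.1719 0.072 ]
tip [[0.6856 0.173  0.024 ]] [[0.6787 0.1707 0.024 ]]
holes [[0.6683 0.1723 0.024 ]
 [0.5782 0.1735 0.024 ]]
```

```bash
python3 -c "
from bench import ctrl;print(ctrl.close_job(),ctrl.get_state()['time'])"
```

```text
the job is handed in; nothing more can be done
the job is handed in; nothing more can be done
```

The bracket is loaded in the fixture, and I handed the job in after about 26 s of the 69 s allowed. No verdict is reported, so this rests on my own measurements.

**What I did:** I gripped the bracket by its leg, across the 12 mm thickness, and laid the tip in the mouth. I then slid it under the hold-down arm:
- **Lifting the arm:** this took a wrist force of up to about 19 N, with some extra downward pressing that I relieved.
- **Sliding:** this took about 7–8 N, and about 9 N just before the stop.
- **Push home:** I pushed to 19.6 N, roughly 10–12 N on the stop. The bracket did not move any further.

After that I backed off, let go and moved the robot clear.

**Last checks:**
- **Position:** the leg centre at x = 0.5315–0.533 m puts the tip at 0.6855–0.687 m. I measured the stop face at 0.685–0.687 m. The bracket's heading is about −0.013 rad, against a fixture yaw of about −0.015 rad.
- **Hold-down:** both views show the arm lying on the foot. I could not measure its bearing force or joint angle directly.
- **Bystanders:** the can, socket and tape look to be where they started in the top view.

**One disagreement:** reading the tip edge directly in the scene view gave x = 0.679 m, about 7 mm short. I judged that to be a misread edge beside the similarly coloured stop. The top view's tip reading (0.6856 m), the leg positions and the halt under load all agree with the tip being at the stop.

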